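# Sweep walnut shells through the board's opening into its scrap tray

## Task

Clear the chopping board the way a cook does: push the scrap tray under its right-hand end fully home with the fingertips, and only then sweep the three half walnut shells along the board with the fingers until all of them have dropped through the opening into the tray. Push and sweep only, never pick a shell up, and do not disturb the garlic bulb on the board, the bowl of walnuts or the coffee cup.

Things in the scene. Friction and masses are not known exactly. Their poses are not given: they have to be found in the camera images.
- station: Pale wooden chopping board on two low runners, firm on the sideboard (does not move): 250 mm along its x, 420 mm along its y, 18 mm thick, flat upper face 62 mm above its origin, which lies on the sideboard under the board's middle. Its x points roughly away from the robot, its y roughly to the robot's left; the opening is near the right-hand (-y) end.
- opening (a point): Middle of the opening through the board, level with its upper face: at x = 0, y = -145, z = 62 mm in the station's frame. The opening is 190 mm along the station's x and 80 mm along its y (y = -185 to -105 mm). Shells pushed towards -y over its edge fall into the tray if that is home, and else past it onto the sideboard.
- scrap_tray (a joint): How far the tray is drawn out, in m: 0 = fully home (panel against the runners' ends, tray under the opening), up to 0.09 = out towards the station's -y. Slides along the station's y with 1.5 N friction and 6 N s/m damping, no spring, stays where left. Steel, 206 mm (x) by 114 mm (y), floor 9 mm and rim 42 mm above the sideboard; home, it spans y = -207 to -93 mm.
- tray_lip (a point): Middle of the front edge of the pull lip on the tray's wooden front panel: push here towards the station's +y. Lip 150 mm wide along the station's x, from 31 to 41 mm above the sideboard, standing 12 mm out from the panel (246 mm wide, 4 to 42 mm high). With the tray home this point is at x = 0, y = -232, z = 36 mm in the station's frame, 22 mm beyond the board's end.
- shell_0: Half walnut shell, 40 x 33 mm and 17 mm tall, 10 to 14 g, lying open side down (dome up) on the board at the start. Origin at the centre of its flat rim, z out through the dome, x along its length. It slides and does not roll; the three are alike.
- shell_1: Half walnut shell, 40 x 33 mm and 17 mm tall, 10 to 14 g, lying open side down (dome up) on the board at the start. Origin at the centre of its flat rim, z out through the dome, x along its length. It slides and does not roll; the three are alike.
- shell_2: Half walnut shell, 40 x 33 mm and 17 mm tall, 10 to 14 g, lying open side down (dome up) on the board at the start. Origin at the centre of its flat rim, z out through the dome, x along its length. It slides and does not roll; the three are alike.
- shell_0_mid (a point): Middle of shell_0, 8 mm from its rim along its z.
- shell_1_mid (a point): Middle of shell_1, 8 mm from its rim along its z.
- shell_2_mid (a point): Middle of shell_2, 8 mm from its rim along its z.
- garlic_bulb: Garlic bulb, about 60 mm across and 58 mm tall, loose, standing on the board near its left-hand (+y) end, away from the opening. Origin under its middle. Leave alone.
- nut_bowl: Small white bowl with whole walnuts in it, 100 mm across, 44 mm tall (65 mm with the nuts), loose on the sideboard to the left of the board. Origin under its middle. Leave alone.
- coffee_cup: Small white espresso cup with a handle, 62 x 89 mm, 52 mm tall, loose on the sideboard to the right of the tray. Origin under its middle. Leave alone.

How it is judged:
On the way, in this order (a step that is already met when the one before it is completed fails the run):
1. the scrap tray is pushed fully home while all three shells still lie on the board (value of joint scrap_tray below 0.005 m and z of each of shell_0_mid, shell_1_mid, shell_2_mid in the frame of station above 0.06 m), for 0.2 s.
2. all three shells have dropped through the opening into the tray (x of shell_0_mid in the frame of station between -0.105 and 0.105 m and y of shell_0_mid in the frame of station between -0.212 and -0.09 m and z of shell_0_mid in the frame of station between 0.005 and 0.05 m and x of shell_1_mid in the frame of station between -0.105 and 0.105 m and y of shell_1_mid in the frame of station between -0.212 and -0.09 m and z of shell_1_mid in the frame of station between 0.005 and 0.05 m and x of shell_2_mid in the frame of station between -0.105 and 0.105 m and y of shell_2_mid in the frame of station between -0.212 and -0.09 m and z of shell_2_mid in the frame of station between 0.005 and 0.05 m), for 0.2 s.
At the end, for the whole second after the job is handed in: The tray is home to within 5 mm, the middle of every shell lies within the tray under the opening, less than 50 mm above the sideboard, at rest, and garlic, bowl and cup are within 30 mm of where they stood (all of step 2 and value of joint scrap_tray below 0.005 m and linear speed of each of shell_0, shell_1, shell_2 below 0.03 m/s and distance of each of garlic_bulb, nut_bowl, coffee_cup from where it was at the start of the episode below 0.03 m); the robot touches nothing.
It fails at once if a shell is lifted: its middle more than 30 mm above where it lay on the board (z of any of shell_0_mid, shell_1_mid, shell_2_mid in the frame of station above 0.1 m).
It fails at once if the garlic bulb, the bowl or the cup is shoved, knocked or lifted more than 30 mm (distance of any of garlic_bulb, nut_bowl, coffee_cup from where it was at the start of the episode above 0.03 m).
It fails at once if bowl or cup is tipped (angle between any of nut_bowl, coffee_cup's own z axis and vertical above 0.4 rad).
It also fails if it takes over 59 s, if anything falls off the work surface, if the arm or the gripper's body presses on something with over 40 N, if the wrist force passes 120 N, or if a joint passes its speed limit or range.

## Robot

A 6-joint arm with a two-finger parallel gripper is mounted at the origin on a cart in front of the work surface, level with it; the furniture and walls round the work are solid. World frame = base frame: x ahead of the robot, y to its left, z up, the work surface at z = 0. Lengths are in m, angles in rad, forces in N, time in s.
With the tool pointing down it reaches from about 0.35 to 0.975 m from the base axis. Payload 7.1 kg.
Tool frame: the origin (TCP) lies midway between the tips of the shut fingers; the grasp point (between the pads) lies 19 mm behind it; z points along the fingers, y is the line along which they close (so a half turn about z gives the same grasp; the last joint's range is limited). The gripper opens to 88 mm and grips with 3 to 60 N. Pads are 20 mm wide; open, the fingers measure 115 mm over their backs; the gripper's body (75 mm by 178 mm) begins 61 mm behind the grasp point.
Start: joints at [1.327, 0.423, 1.63, -0, 1.089, -0.019], TCP at [0.139, 0.609, 0.193] pointing down, gripper open.
Joint ranges: [-3, 3], [-0.9, 2.11], [0.09, 2.58], [-1.31, 4.45], [0.11, 2.69], [-2.54, 2.54]. Speed limits (rad/s): [2.39, 2.39, 3.01, 3.14, 3.14, 3.14].

## Interface

Orientations are given as a unit quaternion [w, x, y, z].
In Python, from station import move_pose, movel, movej, command_gripper, wait, inverse_kinematics, read_camera, camera_info, MotionError, job_done, get_time, get_joint_pos, get_qvel, get_effort, get_tcp_pos, get_ee_rot, get_ft_force, get_ft_torque, get_grip_width, get_finger_force gives the robot as it stands. Calls block until the motion is done:
- move_pose(position, orientation): joint-space move of the TCP to a pose.
- movel(position, frame=None, v=0.15, until_force=None): straight line of the TCP; frame=None keeps the orientation; v is the mean speed in m/s. With until_force (N) it stops when the force on the tool has changed by that much, and returns True; else False.
- movej(angles): joint-space move.
- command_gripper(opening): opening from 0.0 (shut) to 1.0 (fully open); the grip force is fixed at half the most; returns when the fingers have stopped.
- wait(seconds).
- inverse_kinematics(position, orientation): joint angles nearest the present ones, or None.
- read_camera(name): name is "scene" or "top"; returns the picture (480x640x3 uint8, red, green, blue); there is no depth.
- camera_info(name): a dict with "intrinsics" (3x3 intrinsics, pixels), "dist" ([k1, k2, p1, p2, k3] as OpenCV has them; the pictures are not rectified), "T" (4x4, takes a point from camera to world coordinates). Camera axes: x right, y up, looking along -z (the intrinsics and any distortion apply to the point x, -y, -z); pixel columns grow to the right and rows downward; lengths in m; the calibration is good to about 2 mm. A picture is of the moment at which its call begins. camera_info takes no time and is no camera call.
A pose or a line that the arm cannot do raises MotionError and nothing moves.
- job_done(): hands the job in; it is judged then, once.
Readings, each from a call of its own:
- get_time(): time.
- get_joint_pos(): joint angles.
- get_qvel(): joint speeds.
- get_effort(): joint torques, N m.
- get_tcp_pos(): TCP position.
- get_ee_rot(): TCP orientation.
- get_ft_force(): force on the tool from outside, world axes, zero at the start.
- get_ft_torque(): the same for the moment, N m.
- get_grip_width(): opening from 0.0 (shut) to 1.0 (fully open).
- get_finger_force(): force on a finger pad.
Only numpy, scipy, OpenCV 4.12 (cv2) and the standard library are available. Lean on these libraries where they do the work, as an engineer would, in place of code of your own. Each camera call takes 0.05 s, during which the arm holds its last target. There are 200 camera calls.

## Working session

There is one attempt and no reset: what is moved stays moved. The work goes in short steps, each a Python script; the robot and the scene stay as the last script left them, time stands still between calls to the robot, and variables do not carry over. Pictures are saved under pics/ and viewed, at most 11 in all, crops included, and the job is handed in when it is done.

```bash
mkdir -p pics; python3 - <<'E'
from station import *
import cv2
for n in("top","scene"):
    cv2.imwrite(f"pics/{n}0.png",read_camera(n)[:,:,::-1]); i=camera_info(n); print(n,i)
print(get_time(),get_ee_rot())
E
```

```text
top {'intrinsics': array([[602.44725082,   0.        , 309.97006576],
       [  0.        , 602.44725082, 247.2376366 ],
       [  0.        ,   0.        ,   1.        ]]), 'dist': array([-0.18775361,  0.        ,  0.        ,  0.        ,  0.        ]), 'T': array([[ 0.15981335,  0.96071007, -0.22692696,  0.18117753],
       [-0.98713301,  0.15429641, -0.04196472, -0.08308407],
       [-0.00530191,  0.23071361,  0.97300725,  1.64497199],
       [ 0.        ,  0.        ,  0.        ,  1.        ]])}
scene {'intrinsics': array([[577.38154757,   0.        , 320.71152311],
       [  0.        , 577.38154757, 233.32553737],
       [  0.        ,   0.        ,   1.        ]]), 'dist': array([-0.15746839,  0.        ,  0.        ,  0.        ,  0.        ]), 'T': array([[-0.87992799,  0.34552203, -0.32610008,  0.04046172],
       [-0.47482938, -0.61609036,  0.62846617,  0.97673893],
       [ 0.01624179,  0.70784687,  0.70617917,  1.20167277],
       [ 0.        ,  0.        ,  0.        ,  1.        ]])}
0.1 [-9.09707098e-05  1.12169522e-01  9.93688865e-01 -6.55311089e-04]
```

View pics/top0.png

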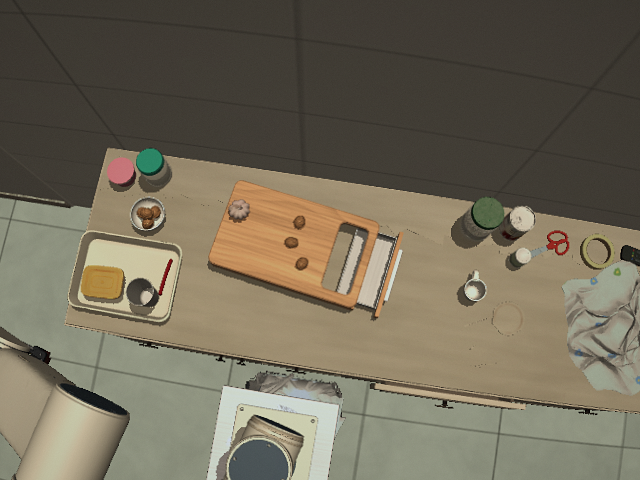

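View pics/scene0.png

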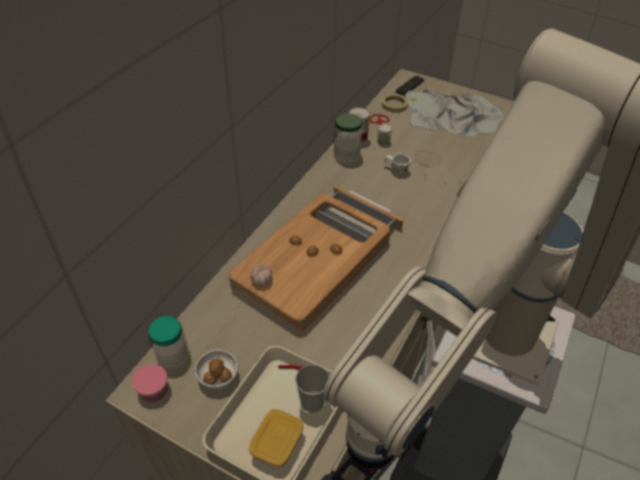

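The top view shows the board with its corners near (237,181), (379,221), (353,308) and (209,263). The shells are near (299,222), (291,242) and (302,264), the garlic at (239,210), the cup at (475,288), and the tray is drawn out to the right. I'll zoom in for precise pixels.

```bash
python3 - <<'E'
import cv2
a=cv2.imread("pics/top0.png")[170:330,200:413]
cv2.imwrite("pics/crop.png",cv2.resize(a,(799,600),interpolation=cv2.INTER_CUBIC))
E
```

```text
(no output)
```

View pics/crop.png

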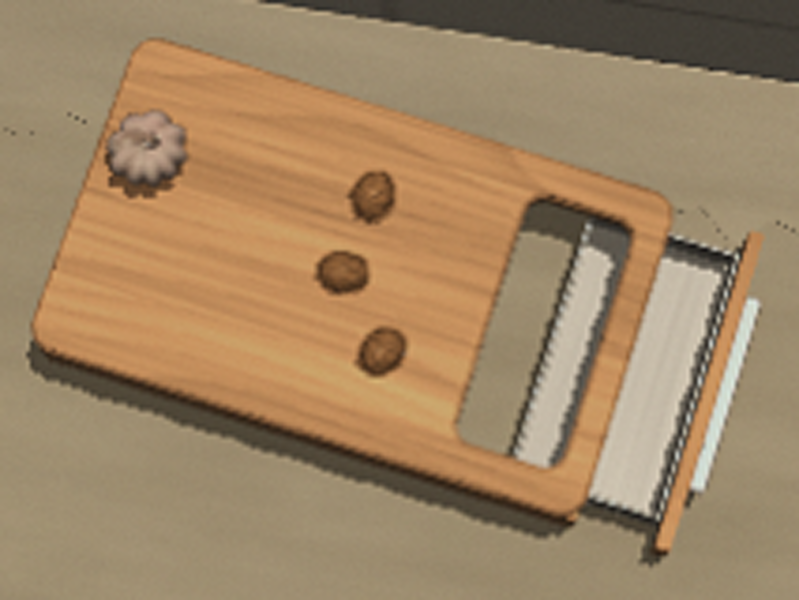

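The crop (scale 3.75, offset 200,170) shows the shells at (373,195), (343,272) and (382,350), the lip front edge from (757,302) to (703,490), and the opening between its corners (530,195), (632,225), (560,468) and (458,435).

```bash
cat > h.py <<'E'
import numpy as np, cv2
from station import *
def world(name,px,z):
    i=camera_info(name); n=cv2.undistortPoints(np.array(px,float).reshape(-1,1,2),i["intrinsics"],i["dist"])[:,0]
    T=i["T"]; d=np.c_[n[:,0],-n[:,1],-np.ones(len(n))]@T[:3,:3].T
    return T[:3,3]+d*((z-T[2,3])/d[:,2])[:,None]
def crop(p): return np.array(p,float)/3.75+[200-.37,170-.37]
E
python3 - <<'E'
from h import *
def line(a,b): return np.cross([*a,1],[*b,1])
L,T,R,B=line((133,60),(35,325)),line((170,43),(640,183)),line((669,215),(588,495)),line((50,352),(560,513))
c=[(lambda v:v[:2]/v[2])(np.cross(*p)) for p in((L,T),(T,R),(R,B),(B,L))]
op=[(530,193),(634,225),(560,470),(455,437)]
W=world("top",crop(c+op),.062)[:,:2]
S=np.array([[.125,.21],[.125,-.21],[-.125,-.21],[-.125,.21],[.095,-.105],[.095,-.185],[-.095,-.185],[-.095,-.105]])
sm,wm=S.mean(0),W.mean(0); a=(S-sm)@[1,1j]; b=(W-wm)@[1,1j]
th=np.angle((a.conj()*b).sum()); Rm=np.array([[np.cos(th),-np.sin(th)],[np.sin(th),np.cos(th)]]); t=wm-Rm@sm
print(th,t,"res mm",np.round((W-(S@Rm.T+t))*1e3,1).tolist())
np.savez("st.npz",R=Rm,t=t,th=th)
f=lambda p,z:np.round((world("top",crop(p),z)[:,:2]-t)@Rm,4).tolist()
print("shells",f([(373,195),(343,272),(382,350)],.07)); print("lip",f([(757,302),(703,490)],.036)); print("garlic",f([(147,148)],.1))
print("panel",f([(755,235),(661,550)],.042))
print("cup",world("top",[[475,290]],.03), "stn", (world("top",[[475,290]],.03)[:,:2]-t)@Rm)
E
```

```text
-0.1461040641836798 [0.55876377 0.03056026] res mm [[-1.1, -4.1], [0.9, 4.0], [1.0, 1.4], [1.1, -2.9], [-1.3, 0.5], [-1.5, 1.5], [0.4, 0.8], [0.4, -1.2]]
shells [[0.0558, 0.003], [-0.0054, 0.006], [-0.0515, -0.0382]]
lip [[0.0719, -0.2868], [-0.0736, -0.2871]]
garlic [[0.0327, 0.1651]]
panel [[0.1187, -0.2714], [-0.1251, -0.2699]]
cup [[ 0.51053449 -0.48038981  0.03      ]] stn [[ 0.02667113 -0.51252774]]
```

```bash
cat >> h.py <<'E'
try:
    s=np.load("st.npz"); R_,t_,th=s["R"],s["t"],float(s["th"])
    p=(th+np.pi/2)/2; Q=[0,np.cos(p),np.sin(p),0]
    P=lambda x,y,z:[*(R_@[x,y]+t_),z]
    stn=lambda:np.round([*((np.array(get_tcp_pos())[:2]-t_)@R_),get_tcp_pos()[2]],4)
except FileNotFoundError: pass
E
python3 - <<'E'
from h import *
move_pose(P(0,-.33,.16),Q); print(get_joint_pos(),get_time())
command_gripper(.23)
movel(P(0,-.33,.02),v=.15)
print(movel(P(0,-.234,.02),v=.05,until_force=12),stn(),get_ft_force(),get_time())
cv2.imwrite("pics/t1.png",cv2.resize(read_camera("top")[150:330,190:430,::-1],(800,600),interpolation=cv2.INTER_CUBIC))
E
```

```text
[-5.44228982e-01  4.11936891e-01  1.73415168e+00  7.76695169e-05
  9.95506364e-01 -3.99221389e-01] 3.5167
False [ 0.     -0.2342  0.02  ] [ 0.32352906 -0.52763401  0.50907126] 7.7917
```

View pics/t1.png

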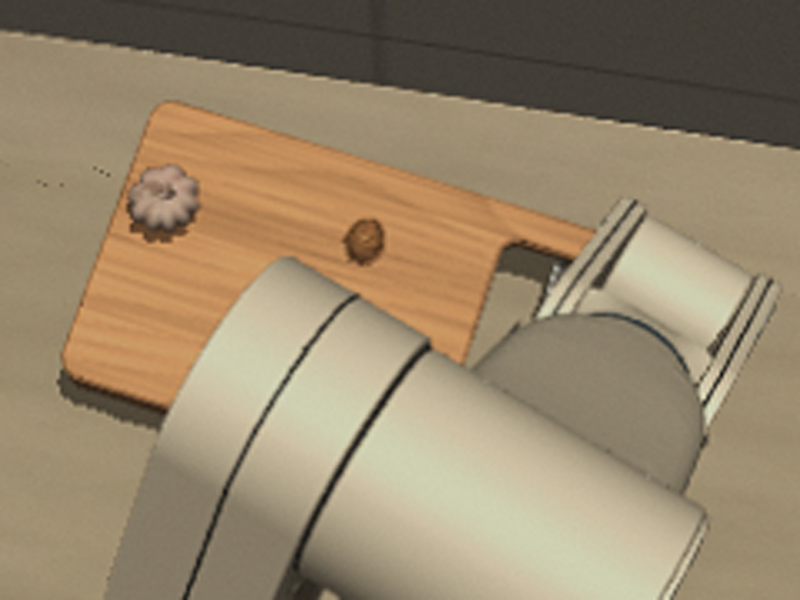

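The arm hides most of the tray, but its inner rim still shows inside the opening near (555,280), so it isn't home. I'll keep pushing until there's resistance.

```bash
python3 - <<'E'
from h import *
print(movel(P(0,-.215,.02),v=.04,until_force=12),stn(),get_ft_force(),get_time())
movel(P(0,-.30,.02),v=.2); movel(P(0,-.30,.17),v=.25)
move_pose(P(0,.045,.17),Q)
cv2.imwrite("pics/t2.png",cv2.resize(read_camera("top")[150:330,190:430,::-1],(800,600),interpolation=cv2.INTER_CUBIC)); print(get_time())
E
```

```text
True [ 1.000e-04 -2.224e-01  2.000e-02] [-0.70749854 -5.3693922   2.57575627] 8.225
10.8667
```

View pics/t2.png

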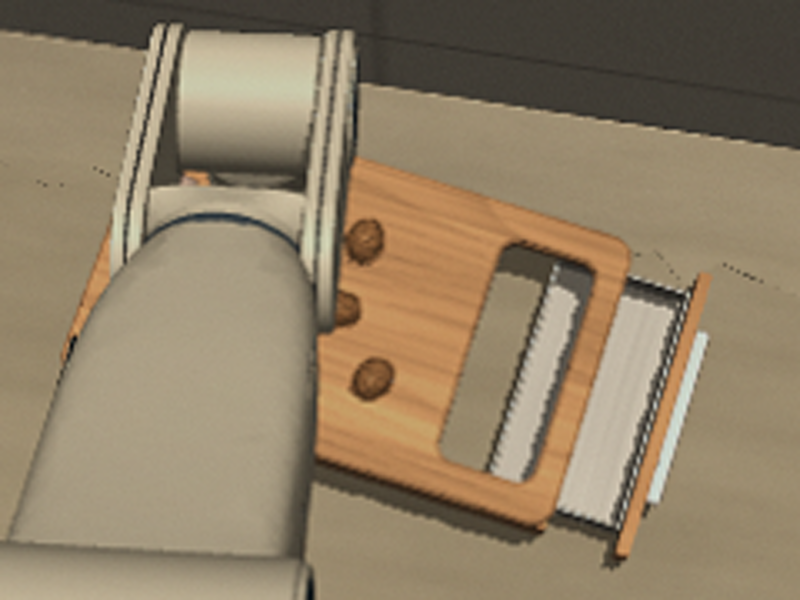

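The tray has not moved: the lip end is at (707,335), which is full-image x≈402, the same as before. So the fingers must have passed over it. I'll check heights by comparing the scene camera with my station pose.

```bash
python3 - <<'E'
from h import *
i=camera_info("scene")
def proj(P3,name):
    i=camera_info(name);T=np.linalg.inv(i["T"]);q=(np.c_[P3,np.ones(len(P3))]@T.T)[:,:3]*[1,-1,-1]
    return cv2.projectPoints(q,np.zeros(3),np.zeros(3),i["intrinsics"],i["dist"])[0][:,0]
a=cv2.imread("pics/scene0.png")
S=[(.125,.21,.062),(.125,-.21,.062),(-.125,-.21,.062),(-.125,.21,.062),(.095,-.105,.062),(.095,-.185,.062),(-.095,-.185,.062),(-.095,-.105,.062),(.075,-.287,.036),(-.075,-.287,.036)]
k=proj([P(*s) for s in S],"scene")
a=cv2.resize(a[160:340,210:450],(800,600),interpolation=cv2.INTER_CUBIC)
for u in (k-[210,160])*3.333: cv2.circle(a,tuple(int(v) for v in u),4,(0,255,0),1)
cv2.imwrite("pics/s0c.png",a); print(get_tcp_pos(),get_ee_rot(),get_grip_width())
E
```

```text
[0.56540037 0.07391926 0.16975973] [-1.66920087e-05  7.57279372e-01  6.53091041e-01 -2.12804307e-04] 0.22781237098038706
```

View pics/s0c.png

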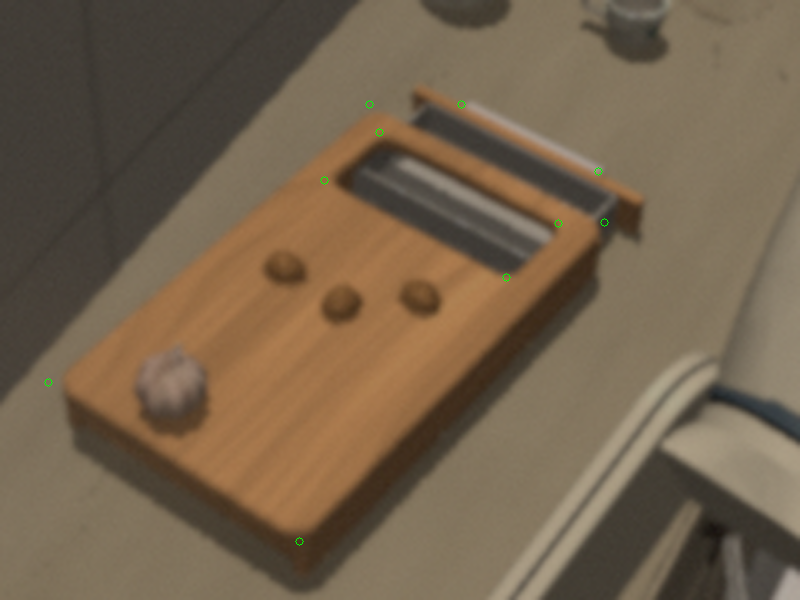

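The two cameras agree on the board and lip to within a few mm, so the fingers were actually too high or out of place. I'll go back beyond the lip, feel for the sideboard with shut fingers and take a picture.

```bash
python3 - <<'E'
from h import *
movel(P(0,-.33,.17),v=.35); command_gripper(0)
movel(P(0,-.33,.03),v=.25)
print(movel(P(0,-.33,.006),v=.03,until_force=5),stn(),get_ft_force(),get_grip_width(),get_time())
a=read_camera("scene"); b=read_camera("top")
cv2.imwrite("pics/s3.png",np.hstack([cv2.resize(a[150:290,250:440,::-1],(400,295)),cv2.resize(b[170:310,300:490,::-1],(400,295))]))
E
```

```text
False [ 1.0e-04 -3.3e-01  6.1e-03] [-0.25580452 -0.23704347  0.62596826] 0.006316593021468941 14.25
```

View pics/s3.png

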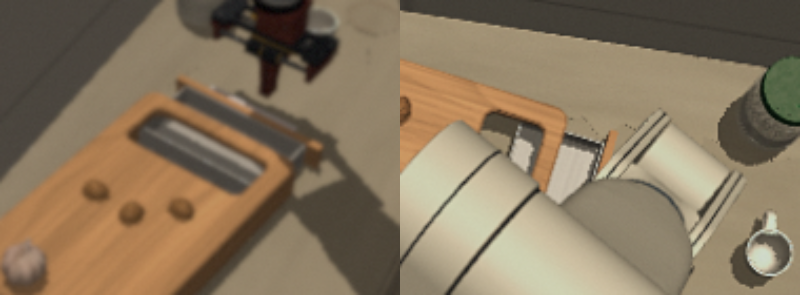

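In the scene view the shut fingertips are just beyond the lip at full-image px ≈(377,194), low and with the tray in front of them. I'll push with shut fingers in increments and log the force.

```bash
python3 - <<'E'
from h import *
movel(P(0,-.33,.018),v=.1)
for y in(-.30,-.285,-.27):
    print(movel(P(0,y,.018),v=.05,until_force=15),stn(),np.round(get_ft_force(),1))
a=read_camera("scene"); b=read_camera("top"); print(get_time())
cv2.imwrite("pics/s4.png",np.hstack([cv2.resize(a[150:290,250:440,::-1],(400,295)),cv2.resize(b[170:310,300:490,::-1],(400,295))]))
from numpy.linalg import inv
i=camera_info("scene")
print("tip px z.006 ray:",world("scene",[[377,194]],.006),P(0,-.33,0))
E
```

```text
False [ 1.0e-04 -3.0e-01  1.8e-02] [-0.3  0.6  0.2]
False [ 0.     -0.2847  0.018 ] [ 0.2  0.  -0.8]
False [-0.     -0.2697  0.018 ] [ 0.2 -0.4  0.5]
16.3667
tip px z.006 ray: [[ 0.52091992 -0.32942243  0.006     ]] [np.float64(0.5107207840684416), np.float64(-0.2959238501607947), 0]
```

View pics/s4.png

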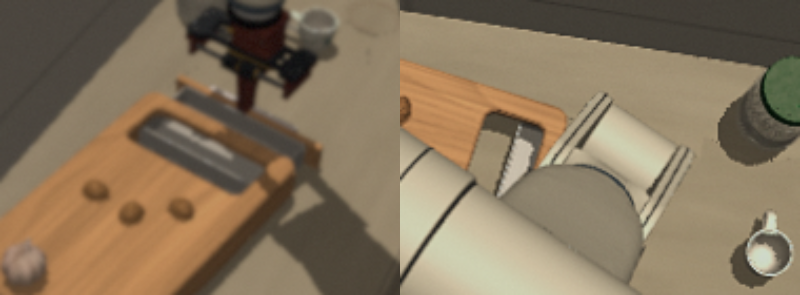

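The scene ray through the fingertip puts it about 30 mm higher than its reported z, so the fingers passed over the panel. This matches the contact with the board's end. I'll probe the sideboard by force to find the true offset.

```bash
python3 - <<'E'
from h import *
movel(P(0,-.335,.025),v=.2)
try: print(movel(P(0,-.335,-.05),v=.03,until_force=4),stn(),np.round(get_ft_force(),1),get_time())
except MotionError as e: print(e)
E
```

```text
True [-0.     -0.335  -0.0295] [-1.   1.   5.6] 18.5
```

The sideboard is at reported z = -0.029, so I'll shift all tool heights by -29 mm and push the lip with the tips about 18 mm above the surface.

```bash
sed -i 's/P=lambda x,y,z:.*/P=lambda x,y,z:[*(R_@[x,y]+t_),z-.029]  # reported z of TCP is 29 mm above sideboard-true/' h.py
python3 - <<'E'
from h import *
movel(P(0,-.335,.018),v=.1)
for y in(-.30,-.285,-.26,-.225):
    r=movel(P(0,y,.018),v=.05,until_force=12); print(r,stn(),np.round(get_ft_force(),1))
    if r: break
wait(.1); print(get_time())
movel(P(0,-.30,.018),v=.2); movel(P(0,-.30,.16),v=.3)
command_gripper(.23); move_pose(P(-.057,.01,.16),Q)
cv2.imwrite("pics/t5.png",cv2.resize(read_camera("top")[150:330,190:430,::-1],(800,600),interpolation=cv2.INTER_CUBIC)); print(get_time())
E
```

```text
False [ 1.00e-04 -3.00e-01 -1.09e-02] [-0.3  0.5 -0.7]
False [-1.000e-04 -2.845e-01 -1.100e-02] [-0.5 -0.3  0. ]
False [-1.000e-04 -2.596e-01 -1.100e-02] [-0.4  0.9  0.4]
True [ 2.000e-04 -2.443e-01 -1.100e-02] [-1.9 -4.4  3.7]
21.3333
24.1583
```

View pics/t5.png

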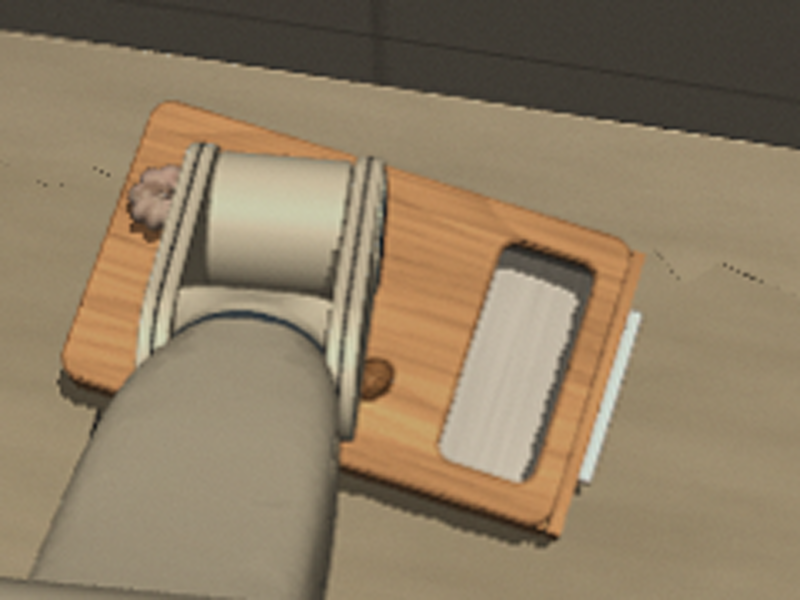

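The tray now fills the opening from (500,265) to (525,480), with the lip front edge from (640,315) to (587,485). Next I'll check the lip position in numbers, then sweep if it's home.

```bash
python3 - <<'E'
from h import *
y=((world("top",np.array([(640,315),(588,485)])/3.3333+[190-.35,150-.35],.036)[:,:2]-t_)@R_); print(y)
if y[:,1].min()<-.2365: raise SystemExit("not home")
z=.0665
def sweep(x,y0):
    move_pose(P(x,y0,.13),Q); movel(P(x,y0,z),v=.15); print(np.round(get_ft_force(),1))
    print(movel(P(x,-.128,z),v=.1,until_force=15),stn(),np.round(get_ft_force(),1))
    movel(P(x,-.118,z),v=.1); movel(P(x,-.118,.13),v=.2); print(get_time())
sweep(-.057,-.001)
move_pose(P(.056,.043,.13),Q)
cv2.imwrite("pics/t6.png",cv2.resize(read_camera("top")[150:330,190:430,::-1],(800,600),interpolation=cv2.INTER_CUBIC)); print(get_time())
E
```

```text
[[ 0.07180026 -0.22974898]
 [-0.07710785 -0.2286791 ]]
[ 0.1  0.3 -0.8]
False [-0.057  -0.1276  0.0375] [-0.3  0.3  0.2]
27.125
27.9833
```

View pics/t6.png

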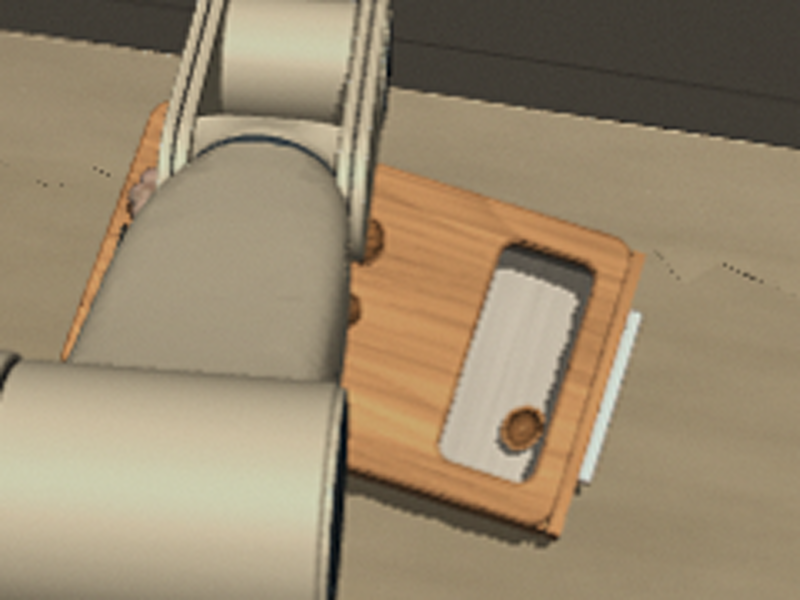

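The tray is home, and the first shell lies in it, open side up, at (522,428). The other two are undisturbed at (372,240) and (352,308), so I'll sweep those now.

```bash
python3 - <<'E'
from h import *
z=.0665
def sweep(x,y0):
    move_pose(P(x,y0,.13),Q); movel(P(x,y0,z),v=.15); print(np.round(get_ft_force(),1))
    print(movel(P(x,-.128,z),v=.1,until_force=15),stn())
    movel(P(x,-.118,z),v=.1); movel(P(x,-.118,.13),v=.2); print(get_time())
sweep(.056,.041); sweep(-.006,.041)
move_pose(P(0,.04,.15),Q)
cv2.imwrite("pics/t7.png",cv2.resize(read_camera("top")[150:330,190:430,::-1],(800,600),interpolation=cv2.INTER_CUBIC)); print(get_time())
E
```

```text
[ 0.1  0.3 -0.5]
False [ 0.056  -0.1275  0.0375]
31.3667
[ 0.4  0.6 -0.7]
False [-0.006  -0.1276  0.0375]
35.2167
35.95
```

View pics/t7.png

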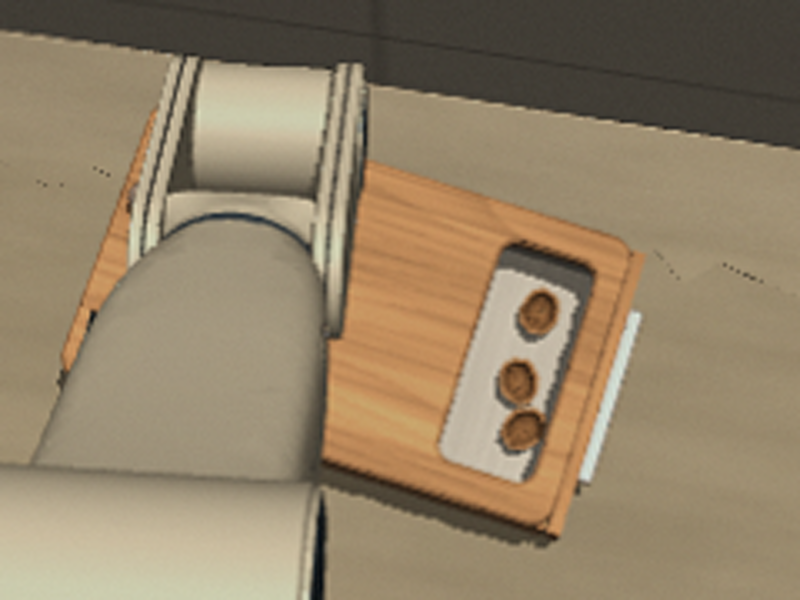

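All three shells lie in the tray at (538,313), (518,382) and (522,430), and the tray is still home. The arm is clear, so I'll hand in.

```bash
python3 -c "
from station import *
wait(.3); print(job_done())"
```

```text
the job is handed in; nothing more can be done
None
```

I pushed the scrap tray home, then swept all three half walnut shells through the opening into it and handed the job in at about 36 s; the first push passed over the tray because the fingertips sat about 29 mm higher than reported, and the judge's verdict was not shown.

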